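Release the battery pack from its charger and catch it

ROBOT

A 6-joint arm with a two-finger parallel gripper is mounted at the origin on the work surface. World frame = base frame: x ahead of the robot, y to its left, z up, the work surface at z = 0. Lengths are in mm, angles in rad, forces in N, time in s.
With the tool pointing down it reaches from about 350 to 725 mm from the base axis. Payload 6 kg.
Tool frame: the origin (TCP) lies midway between the tips of the shut fingers; the grasp point (between the pads) lies 19 mm behind it; z points along the fingers, y is the line along which they close (so a half turn about z gives the same grasp; the last joint's range is limited). The gripper opens to 85 mm and grips with 20 to 120 N. Pads are 22 mm wide; open, the fingers measure 114 mm over their backs; the gripper's body (76 mm by 85 mm) begins 54 mm behind the grasp point. The pads swing forward as they close: fully open they stand 13 mm farther back than shut.
Start: joints at [1.661, 0.04, 0.085, 0, -1.615, -0.334], TCP at [144.81, 582.24, 231.261] pointing down, gripper open.
Joint ranges: [-2.56, 2.56], [-1.29, 2.01], [-1.08, 1.49], [-3.29, 1.98], [-2.81, -0.18], [-2.99, 2.99]. Speed limits (rad/s): [2.57, 2.57, 3.01, 3.14, 3.14, 3.14].

INTERFACE

Orientations are given as a 3x3 rotation matrix whose columns are the frame's x, y, z axes.
In Python, from plant import robot gives the robot as it stands.
- The arm moves only by the shell command python3 -m pendant 'ROWS' [OPENING] [FORCE]. ROWS is JSON, a list that holds one entry, the list of rows, each a list of 4 numbers: the shift along the tool's x, y, z in m, then the turn about the tool's z in rad. In form: [[[tx, ty, tz, turn], ...]]. A call has 1 to 8 rows; each row is the pose to reach, as a shift and turn from the pose commanded when the call began, along the tool's axes at that moment; what a row does not reach only later rows make up. A row lasts 1/10 s, in which the tool goes at most 50 mm and 8.59 degrees, less where a joint would pass 70% of its speed; a pose out of reach is approached as far as the arm can. A call with a gripper value outside its range is refused whole. OPENING is the opening, from 0 (shut) to 1 (fully open), set as the call begins (- or left out, the last holds). The fingers move at their own pace and stop on an object; FORCE is the grip in N (left out, the last holds). Time passes only in rows, so rows that repeat a pose let the fingers close. It gives the time, the measured TCP pose, the force, the opening and the grip force at its end, in the units of the state.
- robot.state(): the state, without advancing time (a new reading comes with each control period).
- robot.read_camera(name): name is "side" or "top" or "wrist"; returns a dict with "image" (384x512x3 uint8, red, green, blue), "z_map" (384x512 float32, mm along the optical axis (not along the pixel's ray), 0 where there is no reading), "fovy" (degrees; the focal length in pixels is half the picture's height over the tangent of half this angle, whatever the lens; pixels are square), "cx", "cy" (the principal point, pixels), "dist_coeffs" ([k1, k2, p1, p2, k3] as OpenCV has them; the pictures are not rectified), "R" (3x3) and "t" (3): a world point X has camera coordinates R X + t; the wrist camera has in their place "tool_from_camera" (4x4, takes a point from camera to tool coordinates, whose origin is the TCP and whose axes are the flange's). Camera axes: x right, y down, z forward; pixel columns grow to the right and rows downward; lengths in mm; the calibration is good to about 2 mm. A picture is of the moment at which its call begins: read the wrist's pose just before it.
- robot.finish_job(): hands the job in; it is judged then, once.
Trained networks look in a picture, given as the dict that the camera call returned (one of the last four; its "shot" number tells which), for a name from the list of things; names that differ only in an ending like _2 or _b are one class to them, and where a whole thing is asked for, a point or a joint stands for the part that bears it (a point fixed in the world has none). Each returns a list of dicts, best first, with "conf" (0 to 1); they miss things now and then, are a little off and sometimes report something else, mostly with a low value. They report only what shows in the picture. A call takes as long as a camera call. They do not tell look-alikes from the thing itself.
- robot.trace(label, picture): "pixels" (384x512 bool, what is visible of it) and "extent" ([left, top, right, bottom] in pixels, round what is visible of it).
The state is a dict: "time_s": time; "joint_positions": joint angles; "dq": joint speeds; "joint_torque": joint torques, N m; "eef_pos": TCP position; "eef_rot": TCP orientation; "force": force on the tool from outside, world axes, zero at the start; "ft_torque": the same for the moment, N m; "finger_gap": opening from 0.0 (shut) to 1.0 (fully open); "grasp_force": force on a finger pad.
Only numpy, scipy, OpenCV 4.12 (cv2) and the standard library are available. Lean on these libraries where they do the work, as an engineer would, in place of code of your own. Each camera call takes 0.05 s, during which the arm holds its last target. There are 200 camera calls.

TASK

Press the charger's release key to let the battery pack spring off its contacts, and stop the pack with your other fingertip before it slides off the front of the deck, so that it has come out by two to five centimetres. Finish while still holding it there with the finger, the pack standing still on the deck. Only press and block: do not grip or lift the pack, and leave the other things on the bench alone.

Things in the scene. Friction and masses are not known exactly. Their poses are not given: they have to be found in the camera images.
- charger: Dark grey cordless-tool battery charger screwed to the bench, 175 mm long (x), 140 mm wide, its tower 131 mm high. Origin on the bench, 68 mm straight below the deck's origin; z up, x from the open front (where the pack comes out) to the rear. A white socket block on its cord, 34 mm tall, lies 183 to 238 mm behind the origin.
- deck: The charger's slide deck, a plane sloping down to the front at 15 degrees. Origin on its surface under the middle of the seated pack; x uphill to the rear, z square off the deck, y to the left looking along +x. It ends at x = -92 mm (open front edge, no stop). Guide rails 8 mm high at y = +-39 to 45 mm; contact tower 44 mm high at x = 64 to 80; left shoulder 20 mm high at y = 48 to 89.
- pack: Black battery pack with a grey top plate, loose on the deck: 115 (x) x 75 (y) x 62 mm tall, about 0.6 kg. Origin at the centre of its underside, axes parallel to the deck's; seated it coincides with the deck's origin, so its rear end faces the tower. A steel latch lug 10 mm long sticks out 8 mm (left) and 5 mm (right) at its sides, 22 to 32 mm off the deck, 7 to 17 mm behind the front face.
- pack_front (a point): Point on the middle of the pack's front face (the downhill end), 31 mm off the deck. Seated it is at deck x = -57.5 mm. Once released, the spring ejector pushes the pack with 5 falling to 3 N for 20 mm, up to about 0.7 m/s; the deck is slippery, so the pack runs on down and off the front within about half a second unless a finger stands in its way. It then leans on the finger with about 1 N.
- key (a joint): Travel of the release key in m: 0 up, 0.012 fully down. It moves square to the deck, along the deck's -z. About 3.6 N starts it and 7 N holds it at the bottom, plus a little latch friction. The pack is let go at about 9 mm. It springs up when released; it may stay pressed at the end.
- key_top (a point): Centre of the release key's top face; moves with the key. The key is a light grey ribbed block on the left shoulder, beside the pack's front end: top face 34 mm (x) by 30 mm (y), parallel to the deck. When up it lies at deck x = -55, y = 66, z = 36 mm, 16 mm above the shoulder. Its near edge is 13 mm from the pack's side; the pack's lug and the key's tooth lie between.
- tape_measure: Bystander: tape measure, 62 x 36 x 64 mm tall, standing loose on the bench near the charger. Origin at the centre of its underside.
- copper_tee: Bystander: copper pipe tee, 64 mm long, 30 mm tall, lying loose on the bench near the charger. Origin under the crossing of its arms, on the bench.
- primer_can: Bystander: can, 60 mm in diameter, 105 mm tall, standing loose on the bench near the charger. Origin at the centre of its underside.
Things that resemble listed ones, but are neither listed nor needed, are in the scene too. Leave any green or purple look-alike of the pack alone.

How it is judged:
By the outcome, as a careful person would: the job done as asked, in the order asked, and still so for the second after the job is handed in, while the arm keeps its last pose, push and grip.
It also fails if it takes over 38 s, if anything falls off the work surface, if the arm or the gripper's body presses on something with over 40 N, if the wrist force passes 120 N, or if a joint passes its speed limit or range.

## Working session

There is one attempt and no reset: what is moved stays moved. The work goes in short steps, Python scripts to look and compute and a shell command to move; the robot and the scene stay as the last step left them, time stands still between calls to the robot, and variables do not carry over. Pictures are saved under pics/ and viewed, at most 10 in all, crops included, and the job is handed in when it is done.

```bash
ls; mkdir -p pics
python3 - <<'E'
from plant import robot
import cv2,numpy as np
s=robot.state();print(s['time_s'],s['eef_pos'],s['eef_rot'],s['finger_gap'])
ims=[]
for n in ("side","top"):
    p=robot.read_camera(n);ims.append(p["image"])
    for l in ("charger","pack","key","tape_measure","copper_tee","primer_can"):
        for d in robot.trace(l,p)[:3]: print(n,l,round(d['conf'],2),d['extent'])
    np.savez(f"{n}.npz",**{k:v for k,v in p.items() if k in("image","z_map","fovy","cx","cy","dist_coeffs","R","t")})
    cv2.imwrite(f"pics/{n}.png",cv2.cvtColor(p["image"],cv2.COLOR_RGB2BGR))
E
```

```text
pics
0.0 [144.66978636 581.9741614  230.29060289] [[ 9.70439512e-01 -2.41344239e-01 -3.34585631e-04]
 [-2.41344456e-01 -9.70438024e-01 -1.70162788e-03]
 [ 8.59834674e-05  1.73207731e-03 -9.99998496e-01]] 1.0015609670169388
side charger 0.57 [221.1, 140.9, 281.5, 220.0]
side charger 0.52 [228.7, 185.5, 247.2, 202.5]
side pack 0.97 [294.9, 185.8, 342.2, 234.7]
side pack 0.87 [286.9, 125.0, 325.9, 159.7]
side pack 0.72 [242.7, 147.9, 277.0, 200.2]
side key 0.61 [230.2, 183.4, 242.6, 203.4]
side tape_measure 0.59 [177.9, 177.6, 201.8, 208.6]
side copper_tee 0.68 [281.1, 245.0, 311.7, 264.2]
side copper_tee 0.49 [222.5, 144.1, 278.2, 218.1]
side primer_can 0.9 [293.5, 148.6, 316.8, 190.5]
top charger 0.85 [246.8, 148.7, 379.5, 224.7]
top pack 0.98 [364.4, 220.9, 415.2, 275.1]
top pack 0.86 [237.6, 243.8, 291.8, 296.4]
top pack 0.78 [261.9, 174.5, 318.2, 217.9]
top key 0.57 [254.5, 171.1, 270.2, 185.5]
top tape_measure 0.57 [268.5, 116.6, 287.8, 145.5]
top copper_tee 0.68 [192.7, 232.2, 224.9, 263.8]
top primer_can 0.8 [309.1, 242.3, 339.5, 263.4]
```

View pics/side.png

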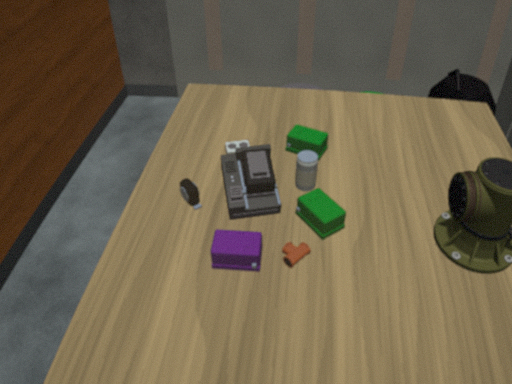

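View pics/top.png

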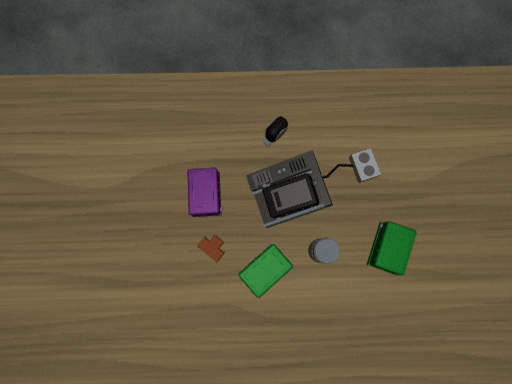

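The seated pack sits in the charger at top image (290,195) and side image (260,170). The key is at top (262,178), on the left shoulder near the front, which points towards −x in the picture. Next I'll measure its pose from depth.

```bash
cat > h.py <<'E'
import numpy as np,cv2
def cloud(p,R=None,t=None):
    R=np.array(p["R"]) if R is None else R; t=np.array(p["t"]) if t is None else t
    h,w=p["z_map"].shape; f=h/2/np.tan(np.radians(float(p["fovy"]))/2)
    K=np.array([[f,0,float(p["cx"])],[0,f,float(p["cy"])],[0,0,1]])
    v,u=np.mgrid[:h,:w]; uv=np.stack([u,v],-1).reshape(-1,1,2).astype(np.float64)
    n=cv2.undistortPoints(uv,K,np.array(p["dist_coeffs"],float)).reshape(h,w,2)
    z=p["z_map"].astype(float)
    C=np.dstack([n*z[...,None],z]); X=(C-t)@R
    X[z<=0]=np.nan
    return X
E
python3 - <<'E'
import numpy as np,cv2
from h import cloud
for n,box,ps in (("top",(235,140,390,235),[(262,178),(290,195),(320,200),(366,165),(252,205),(203,190),(276,128),(210,247),(265,270),(325,250)]),("side",(215,130,290,225),[(236,193),(258,163),(235,160),(245,212)])):
    p=dict(np.load(n+".npz")); X=cloud(p)
    print(n,-p["R"].T@p["t"],p["fovy"])
    for u,v in ps: print((u,v),np.round(X[v,u]))
    a,b,c,d=box
    im=cv2.cvtColor(p["image"][b:d,a:c],cv2.COLOR_RGB2BGR)
    k=5 if n=="top" else 6
    cv2.imwrite(f"pics/{n}_c.png",cv2.convertScaleAbs(cv2.resize(im,None,fx=k,fy=k,interpolation=cv2.INTER_CUBIC),alpha=1.8))
E
```

```text
top [459.72282233  -3.99924119 946.414494  ] 55.53642130899166
(262, 178) [630. -25.  87.]
(290, 195) [581. -87. 130.]
(320, 200) [ 574. -163.   83.]
(366, 165) [ 668. -294.   34.]
(252, 205) [576.   0.   1.]
(203, 190) [608. 120.  63.]
(276, 128) [762. -64.  62.]
(210, 247) [469. 107.  31.]
(265, 270) [412. -28.  65.]
(325, 250) [ 456. -164.  107.]
side [467.06044597 775.02720753 817.07943466] 48.25302737025096
(236, 193) [625. -15.  91.]
(258, 163) [578. -91. 132.]
(235, 160) [ 647. -136.  101.]
(245, 212) [602.  -5.  35.]
```

View pics/top_c.png

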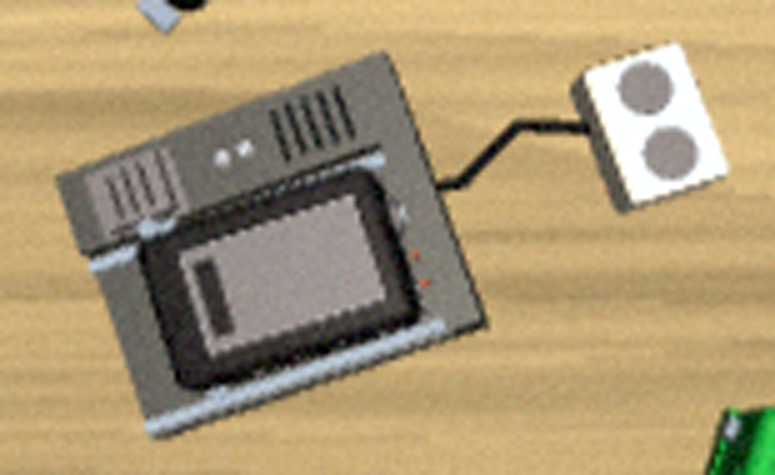

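```bash
cat > fit.py <<'E'
import numpy as np
from scipy.optimize import least_squares
from h import cloud
c,s=np.cos(np.radians(15)),np.sin(np.radians(15))
Rt=np.array([[c,0,-s],[0,1,0],[s,0,c]]) # deck axes in charger frame: x up to the rear
B=np.array([[-57.5,57.5,-37.5,37.5,0,62],[-92,80,48,89,-60,20],[-72,-38,51,81,0,36],[-92,60,39,45,-60,8],[-92,60,-45,-39,-60,8],[-92,80,-51,48,-60,0],[64,80,-45,48,-60,44]],float)
def pose(q):
    cy,sy=np.cos(q[2]),np.sin(q[2]); Rz=np.array([[cy,-sy,0],[sy,cy,0],[0,0,1]])
    return Rz@Rt,np.array([q[0],q[1],68+(q[3] if len(q)>3 else 0)])
def sdf(P):
    ds=[]
    for b in B:
        ctr=(b[::2]+b[1::2])/2; h=(b[1::2]-b[::2])/2
        d=np.abs(P-ctr)-h
        ds.append(np.linalg.norm(np.maximum(d,0),axis=1)+np.minimum(d.max(1),0))
    return np.min(ds,axis=0)
def fit(P,q0):
    f=lambda q:(lambda R,o:sdf((P-o)@R))(*pose(q))
    r=least_squares(f,q0,loss="soft_l1",f_scale=2,x_scale=[1,1,.01,1],diff_step=1e-4)
    return r.x,np.median(np.abs(f(r.x)))
E
python3 - <<'E'
import numpy as np
from fit import *
Ps={}
q0=np.array([590,-88,np.arctan2(-.94,.34),0.])
for n in("top","side"):
    X=cloud(dict(np.load(n+".npz"))).reshape(-1,3); X=X[~np.isnan(X).any(1)]
    R,o=pose(q0); L=(X-o)@R
    m=(X[:,2]>20)&(X[:,2]<140)&(abs(L[:,0])<115)&(L[:,1]>-70)&(L[:,1]<105)
    Ps[n]=X[m]; q,e=fit(X[m],q0); print(n,m.sum(),q.round(3),e)
q,e=fit(np.vstack(list(Ps.values())),q0);print(q.round(3),e)
R,o=pose(q);print(R.round(3)); print("key",R@[-55,66,36]+o,"front",R@[-57.5,0,31]+o, "stop35",R@[-92.5,0,31]+o)
E
```

```text
top 3998 [ 5.86061e+02 -1.00683e+02 -1.27000e+00  1.58000e-01] 0.9622256731948404
side 3338 [ 582.689 -100.779   -1.279    1.498] 1.0516831416882866
[ 584.592 -100.589   -1.275    0.612] 1.1434657893053028
[[ 0.281  0.957 -0.075]
 [-0.924  0.291  0.248]
 [ 0.259  0.     0.966]]
key [629.54379039 -21.62979822  89.15043176] front [566.07873891 -39.78036988  83.67375501] stop35 [556.23222834  -7.43865086  74.61508843]
```

The charger fit agrees to within about 3 mm between the two cameras. My plan is to keep the gripper fully open with tool y 35° off the charger's y axis. The −y finger will press the key and the +y finger will stand about 35 mm ahead of the pack's top front edge. I'm moving above it in two halves.

```bash
python3 -m pendant '[[[0.036,0.029,0,0.10],[0.071,0.058,0,0.205],[0.107,0.087,0,0.31],[0.143,0.116,0,0.41],[0.178,0.145,0,0.51],[0.214,0.174,0,0.615],[0.25,0.203,0,0.72],[0.285,0.232,0,0.82]]]' 1.0
cat > goal.py <<'E'
import numpy as np,sys
from plant import robot
def goal(q,a=35,d=35,Ky=70,pr=True):
    """C in world (x,y) and tool-y angle; also shift in tool axes from measured pose"""
    a=np.radians(a); s15,c15=np.sin(np.radians(15)),np.cos(np.radians(15))
    edge=-57.5*c15-62*s15-c15*d
    Kx=edge+92.25*np.sin(a)-11*np.cos(a)
    C=np.array([Kx-49.75*np.sin(a),Ky-49.75*np.cos(a)])
    cy,sy=np.cos(q[2]),np.sin(q[2]); Rz=np.array([[cy,-sy],[sy,cy]])
    W=Rz@C+q[:2]; u=Rz@[np.sin(a),np.cos(a)]
    zk=68+q[3]+s15*-55+c15*36+ (Kx+13.2-(c15*-55-s15*36))*np.tan(np.radians(15))
    st=robot.state(); p,R=st['eef_pos'],st['eef_rot']
    sh=R.T@(np.array([W[0],W[1],p[2]])-p)
    ty=R[:2,1]; dw=np.arctan2(*(lambda v:(v[1],v[0]))(-u))-np.arctan2(ty[1],ty[0]); dw=(dw+np.pi)%(2*np.pi)-np.pi
    print("t",st['time_s'],"pos",p.round(1),"F",np.round(st['force'],1),"j",np.round(st['joint_positions'],2))
    print("Kx",Kx.round(1),"goal",W.round(1),"shift mm",sh.round(1),"turn",round(-dw,3),"contact tip z",zk.round(1),"block corner y",(C[1]-42.5*np.cos(a)-11*np.sin(a)).round(1))
E
python3 -c "
from goal import *
goal([584.6,-100.6,-1.275,.6])"
```

```text
time_s: 1.5
eef_pos: [366.1, 286.7, 231.7]
eef_rot: [[0.482, -0.876, 0.001], [-0.876, -0.482, 0.001], [-0.001, -0.001, -1.0]]
force: [0.0, 1.0, 0.7]
finger_gap: 1.0
grasp_force: 0.0
t 1.5 pos [366.1 286.7 231.7] F [0.  1.  0.7] j [ 1.1  -0.33 -0.24  0.   -1.65 -0.6 ]
Kx -61.5 goal [586.3  -6. ] shift mm [ 3.625e+02 -5.180e+01 -1.000e-01] turn 0.818 contact tip z 92.9 block corner y -11.9
```

```bash
python3 -m pendant '[[[0.045,-0.006,0,0.10],[0.09,-0.013,0,0.205],[0.136,-0.02,0,0.31],[0.181,-0.026,0,0.41],[0.227,-0.032,0,0.51],[0.272,-0.039,0,0.615],[0.317,-0.045,0,0.72],[0.362,-0.052,0,0.82]]]'
python3 - <<'E'
from goal import *; from fit import *; import cv2
goal([584.6,-100.6,-1.275,.6])
from h import cloud
st=robot.state(); p=robot.read_camera("wrist")
T=np.array(p["tool_from_camera"],float); print(T.round(2),p["fovy"])
Rw=np.array(st['eef_rot'])@T[:3,:3]; o=np.array(st['eef_rot'])@T[:3,3]+st['eef_pos']
X=cloud(p,Rw.T,-Rw.T@o).reshape(-1,3); X=X[~np.isnan(X).any(1)]
q0=np.array([584.6,-100.6,-1.275,.6]); R,o=pose(q0); L=(X-o)@R
m=(X[:,2]>20)&(X[:,2]<145)&(abs(L[:,0])<105)&(L[:,1]>-60)&(L[:,1]<100)&(L[:,2]<66)
q,e=fit(X[m][::5],q0); print(m.sum(),q.round(3),e)
for l in("key","pack"):
    for d in robot.trace(l,p)[:2]: 
        print(l,round(d['conf'],2),d['extent'])
cv2.imwrite("pics/w1.png",cv2.convertScaleAbs(cv2.cvtColor(p["image"],cv2.COLOR_RGB2BGR),alpha=1.5))
E
```

```text
time_s: 2.3
eef_pos: [587.5, -4.7, 231.5]
eef_rot: [[-0.312, -0.95, 0.001], [-0.95, 0.312, 0.0], [-0.0, -0.001, -1.0]]
force: [0.9, 1.6, 0.2]
finger_gap: 0.997
grasp_force: 0.0
t 2.3 pos [587.5  -4.7 231.5] F [0.9 1.6 0.2] j [ 0.33  0.01  0.05  0.   -1.61 -0.65]
Kx -61.5 goal [586.3  -6. ] shift mm [ 1.5  0.7 -0. ] turn -0.002 contact tip z 92.9 block corner y -11.9
[[-0.0000e+00 -9.5000e-01 -3.0000e-01  7.5550e+01]
 [ 1.0000e+00 -0.0000e+00 -0.0000e+00 -1.1000e-01]
 [ 0.0000e+00 -3.0000e-01  9.5000e-01 -1.4286e+02]
 [ 0.0000e+00  0.0000e+00  0.0000e+00  1.0000e+00]] 70.0310589067724
22957 [ 5.8543e+02 -9.9800e+01 -1.2710e+00  2.8900e-01] 0.5634743988294808
key 0.66 [189.1, 154.4, 234.3, 193.2]
pack 0.84 [160.1, 17.7, 301.4, 172.7]
pack 0.71 [221.6, 214.8, 316.5, 296.5]
```

View pics/w1.png

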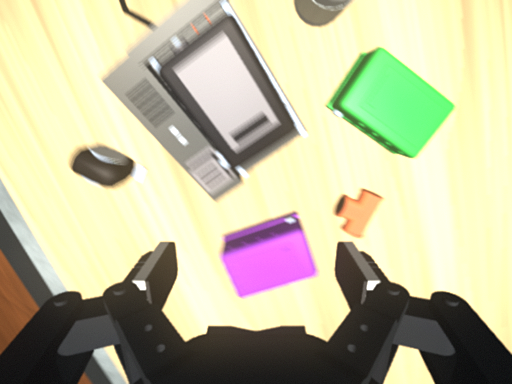

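The wrist picture shows the key at (212,174) and the seated pack at (230,90). The key finger is at left (160,260), the blocking finger at right (350,260), and the purple decoy is well below. I'll check the fingertip geometry and recompute the goal with the refined fit.

Run:
```python
from goal import *; from h import cloud
q=[585.4,-99.8,-1.271,.3]
p=robot.read_camera("wrist"); T=np.array(p["tool_from_camera"],float)
X=cloud(p,T[:3,:3].T,-T[:3,:3].T@T[:3,3]).reshape(-1,3); X=X[~np.isnan(X).any(1)]
for s in(-1,1):
    m=(X[:,1]*s>30)&(X[:,1]*s<75)&(X[:,2]>-45)&(X[:,2]<5)&(abs(X[:,0])<25); Y=X[m]
    print(s,m.sum(),Y.min(0).round(1),Y.max(0).round(1))
    for z in range(-45,0,6):
        k=Y[(Y[:,2]>=z)&(Y[:,2]<z+6)]
        if len(k): print(z,k.min(0).round(1),k.max(0).round(1))
goal(q)
```

```text
-1 1638 [-12.6 -56.6 -44.9] [ 11.  -42.2 -12.7]
-45 [-11.9 -56.6 -44.9] [ 10.6 -42.2 -39. ]
-39 [-12.3 -56.6 -39. ] [ 10.8 -42.3 -33. ]
-33 [-12.6 -56.6 -33. ] [ 10.8 -42.3 -27. ]
-27 [-12.3 -56.5 -27. ] [ 11.  -42.2 -21. ]
-21 [-11.9 -55.1 -21. ] [ 10.5 -42.4 -15. ]
-15 [-10.6 -43.2 -15. ] [  7.9 -42.5 -12.7]
1 1618 [-12.9  41.8 -45. ] [ 10.8  56.7 -12.4]
-45 [-11.8  41.9 -45. ] [ 10.8  56.7 -39. ]
-39 [-12.9  41.8 -39. ] [ 10.7  56.5 -33. ]
-33 [-12.3  42.1 -33. ] [ 10.6  56.1 -27.1]
-27 [-12.6  42.3 -27. ] [ 10.5  55.8 -21. ]
-21 [-12.1  42.  -21. ] [ 10.7  53.9 -15.1]
-15 [ -9.1  42.4 -15. ] [  6.9  43.  -12.4]
t 2.5 pos [586.8  -3.9 230.5] F [-1.  -0.8  1. ] j [ 0.33  0.01  0.05 -0.   -1.61 -0.65]
Kx -61.5 goal [586.8  -5.1] shift mm [ 1.2 -0.3  0. ] turn -0.004 contact tip z 92.6 block corner y -11.9
```

```bash
python3 -m pendant '[[[0.001,0,0.03,-0.004],[0.001,0,0.06,-0.004],[0.001,0,0.085,-0.004],[0.001,0,0.105,-0.004],[0.001,0,0.115,-0.004],[0.001,0,0.115,-0.004]]]'
python3 - <<'E'
from goal import *; import cv2
goal([585.4,-99.8,-1.271,.3])
p=robot.read_camera("side"); im=p["image"][120:235,205:325]
cv2.imwrite("pics/s2.png",cv2.convertScaleAbs(cv2.cvtColor(cv2.resize(im,None,fx=5,fy=5,interpolation=cv2.INTER_CUBIC),cv2.COLOR_RGB2BGR),alpha=1.7))
E
```

```text
time_s: 3.1
eef_pos: [585.4, -3.1, 115.4]
eef_rot: [[-0.303, -0.953, -0.002], [-0.953, 0.303, -0.0], [0.001, 0.001, -1.0]]
force: [0.0, 0.0, 0.3]
finger_gap: 0.999
grasp_force: 0.0
t 3.1 pos [585.4  -3.1 115.4] F [0.  0.  0.3] j [ 0.34  0.02 -0.15 -0.   -1.41 -0.64]
Kx -61.5 goal [586.8  -5.1] shift mm [ 1.5 -1.9 -0. ] turn 0.004 contact tip z 92.6 block corner y -11.9
```

View pics/s2.png

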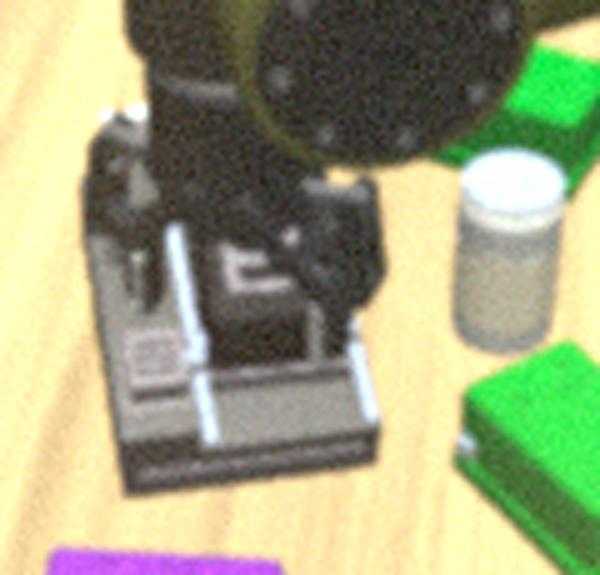

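Run:
```python
import numpy as np,cv2
from plant import robot
from fit import *
p=robot.read_camera("side"); h=384;f=h/2/np.tan(np.radians(p["fovy"])/2)
K=np.array([[f,0,p["cx"]],[0,f,p["cy"]],[0,0,1.]])
st=robot.state();Re=np.array(st['eef_rot']);e=np.array(st['eef_pos'])
R,o=pose([585.4,-99.8,-1.271,.3])
pts={"keytop":R@[-55,66,36]+o,"keyrear":R@[-38,66,36]+o,"packfront_top":R@[-57.5,0,62]+o,"railendL":R@[-92,42,8]+o,"railendR":R@[-92,-42,8]+o}
for n,t in dict(keytip_in=[0,-43,-13],keytip_out=[0,-57,-20],blk_in=[0,43,-13],blk_out=[0,57,-20]).items(): pts[n]=Re@t+e
v=cv2.projectPoints(np.array(list(pts.values())),cv2.Rodrigues(np.array(p["R"]))[0],np.array(p["t"],float),K,np.array(p["dist_coeffs"],float))[0][:,0]
for n,a,b in zip(pts,v,pts.values()): print(n,a.round(1),((a-[205,120])*5).round(),b.round(1),((b-o)@R).round(1))
from h import cloud
X=cloud(p); D=(X-e)@Re
for s in(-1,1):
    m=(D[...,1]*s>30)&(D[...,1]*s<70)&(D[...,2]>-40)&(D[...,2]<-8)&(abs(D[...,0])<25)
    vv,uu=np.where(m); print(s,m.sum(),(uu.min()-205)*5,(uu.max()-205)*5,(vv.min()-120)*5,(vv.max()-120)*5,D[m].min(0).round(1),D[m].max(0).round(1))
```

```text
keytop [234.6 191.8] [148. 359.] [630.  -20.7  88.8] [-55.  66.  36.]
keyrear [233.6 186.4] [143. 332.] [634.9 -36.3  93.2] [-38.  66.  36.]
packfront_top [260.7 183.7] [279. 319.] [564.3 -31.4 113.3] [-57.5   0.   62. ]
railendL [246.  208.7] [205. 443.] [ 5.987e+02 -5.000e-01  5.220e+01] [-92.  42.   8.]
railendR [278.2 204.5] [366. 422.] [518.4 -25.3  52.2] [-92. -42.   8.]
keytip_in [234.5 180.4] [148. 302.] [627.7 -16.4 130.9] [-48.7  65.   77.8]
keytip_out [229.3 176.7] [122. 284.] [641.  -20.7 137.9] [-39.1  76.5  82.6]
blk_in [266.4 189.9] [307. 350.] [545.7   9.6 130.7] [-96.2  -5.6  90.4]
blk_out [271.8 189.3] [334. 347.] [532.4  13.9 137.7] [-102.1  -17.1   99.2]
-1 64 120 160 250 310 [-13.9 -54.3 -39.6] [ 13.3 -38.4 -12.4]
1 51 305 340 315 360 [-12.9  46.  -39.9] [  6.5  59.8 -15.3]
```

The projections match the picture: the key finger projects to crop (148,302) and the blocking finger to (307,350). Open tips sit 13 mm above the TCP, so contact comes at TCP z of about 80 mm. I'll go lower and watch the force.

```bash
python3 -m pendant '[[[0.001,-0.001,0.01,0],[0.001,-0.001,0.02,0],[0.001,-0.001,0.028,0],[0.001,-0.001,0.03,0],[0.001,-0.001,0.03,0]]]'
python3 - <<'E'
from goal import *
for _ in range(2): goal([585.4,-99.8,-1.271,.3])
E
```

```text
time_s: 3.7
eef_pos: [586.7, -5.3, 85.6]
eef_rot: [[-0.304, -0.953, -0.001], [-0.953, 0.304, -0.001], [0.001, 0.001, -1.0]]
force: [-0.2, 0.8, 0.3]
finger_gap: 0.998
grasp_force: 0.0
t 3.7 pos [586.7  -5.3  85.6] F [-0.2  0.8  0.3] j [ 0.33  0.04 -0.18  0.   -1.35 -0.64]
Kx -61.5 goal [586.8  -5.1] shift mm [-0.2 -0.  -0. ] turn 0.002 contact tip z 92.6 block corner y -11.9
t 3.7 pos [586.7  -5.3  85.6] F [-0.2  0.8  0.3] j [ 0.33  0.04 -0.18  0.   -1.35 -0.64]
Kx -61.5 goal [586.8  -5.1] shift mm [-0.2 -0.  -0. ] turn 0.002 contact tip z 92.6 block corner y -11.9
```

```bash
python3 -m pendant '[[[0,0,0.003,0],[0,0,0.005,0],[0,0,0.005,0]]]'; python3 -m pendant '[[[0,0,0.002,0],[0,0,0.002,0]]]'
```

```text
time_s: 4.0
eef_pos: [586.9, -5.1, 81.1]
eef_rot: [[-0.304, -0.953, -0.0], [-0.953, 0.304, -0.0], [0.0, 0.0, -1.0]]
force: [-0.9, -0.7, -0.3]
finger_gap: 1.0
grasp_force: 0.0
time_s: 4.2
eef_pos: [586.9, -5.1, 79.1]
eef_rot: [[-0.304, -0.953, -0.0], [-0.953, 0.304, -0.0], [0.0, 0.0, -1.0]]
force: [0.3, -0.6, 0.1]
finger_gap: 1.006
grasp_force: 0.0
```

Not in contact yet, so I'm lowering a little more.

```bash
python3 -m pendant '[[[0,0,0.002,0],[0,0,0.002,0]]]'; python3 -m pendant '[[[0,0,0.002,0],[0,0,0.002,0]]]'
```

```text
time_s: 4.4
eef_pos: [586.8, -5.1, 77.0]
eef_rot: [[-0.304, -0.953, -0.0], [-0.953, 0.304, -0.0], [0.0, 0.0, -1.0]]
force: [-0.3, -0.5, 0.2]
finger_gap: 1.002
grasp_force: 0.0
time_s: 4.6
eef_pos: [587.1, -5.3, 75.8]
eef_rot: [[-0.304, -0.953, 0.001], [-0.953, 0.304, -0.001], [0.0, -0.001, -1.0]]
force: [-1.1, 0.7, 2.9]
finger_gap: 1.001
grasp_force: 1.5
```

Contact is at TCP z of about 76 mm. Now I'm pressing the key down in one stroke.

```bash
python3 -m pendant '[[[0,0,0.004,0],[0,0,0.008,0],[0,0,0.011,0],[0,0,0.011,0],[0,0,0.011,0],[0,0,0.011,0],[0,0,0.011,0],[0,0,0.011,0]]]'
cat > look.py <<'E'
from goal import *; from fit import *; from h import cloud; import cv2,sys
q=[585.4,-99.8,-1.271,.3]; R,o=pose(q); tag=sys.argv[1]
st=robot.state(); print(st['time_s'],st['eef_pos'].round(1),st['force'].round(1))
p=robot.read_camera("side"); im=p["image"][120:235,205:325]
cv2.imwrite(f"pics/s{tag}.png",cv2.convertScaleAbs(cv2.cvtColor(cv2.resize(im,None,fx=5,fy=5,interpolation=cv2.INTER_CUBIC),cv2.COLOR_RGB2BGR),alpha=1.7))
for n in("side","top","wrist"):
    if n!="side": p=robot.read_camera(n)
    if n=="wrist":
        st=robot.state();T=np.array(p["tool_from_camera"],float);Re=np.array(st['eef_rot'])
        Rw=Re@T[:3,:3]; ow=Re@T[:3,3]+st['eef_pos']; X=cloud(p,Rw.T,-Rw.T@ow)
    else: X=cloud(p)
    L=(X-o)@R
    m=(abs(L[...,1])<30)&(L[...,2]>15)&(L[...,2]<52)&(L[...,0]<-50)&(L[...,0]>-125)
    D=(X-st['eef_pos'])@np.array(st['eef_rot']); 
    f=(abs(D[...,0])<16)&(abs(D[...,1])>38)
    k=m&~f
    if k.sum()>3: print(n,"front face x:",k.sum(),np.percentile(L[k][:,0],[10,25,50,75,90]).round(1))
    t=(abs(L[...,1])<30)&(abs(L[...,2]-61)<5)&~f&(L[...,0]>-130)&(L[...,0]<70)
    if t.sum()>3: print(n,"top x range",t.sum(),np.percentile(L[t][:,0],[1,99]).round(1))
E
python3 look.py 3
```

```text
time_s: 5.4
eef_pos: [587.9, -4.8, 65.6]
eef_rot: [[-0.304, -0.953, 0.003], [-0.953, 0.304, 0.0], [-0.001, -0.003, -1.0]]
force: [-1.5, 1.4, 4.8]
finger_gap: 1.004
grasp_force: 4.2
5.4 [587.9  -4.8  65.6] [-1.5  1.4  4.8]
side front face x: 115 [-95.3 -94.5 -93.8 -93.1 -92.5]
side top x range 149 [-94.7 -54.9]
top top x range 915 [-88.1  20.3]
wrist top x range 54577 [-87.5  18.9]
```

View pics/s3.png

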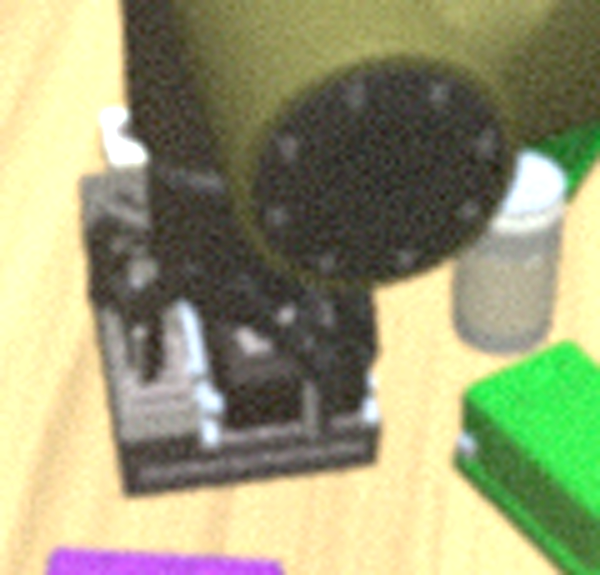

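The pack has come out and rests against the blocking finger. Its front face is at deck x ≈ −94 (crop (260,405)), so it is about 36 mm out. I'll check that it is still, then hand in.

```bash
python3 -m pendant '[[[0,0,0,0],[0,0,0,0],[0,0,0,0],[0,0,0,0],[0,0,0,0]]]'; python3 look.py 4
```

```text
time_s: 6.05
eef_pos: [587.9, -4.9, 65.7]
eef_rot: [[-0.304, -0.953, 0.003], [-0.953, 0.304, 0.0], [-0.001, -0.003, -1.0]]
force: [-1.9, 1.3, 5.5]
finger_gap: 0.998
grasp_force: 4.2
6.05 [587.9  -4.9  65.7] [-1.9  1.3  5.5]
side front face x: 112 [-95.3 -94.7 -93.9 -93.  -92.7]
side top x range 145 [-95.5 -53.1]
top top x range 925 [-88.   20.3]
wrist top x range 54624 [-87.5  19. ]
```

```bash
python3 -c "
from plant import robot
print(robot.finish_job())"
```

```text
the job is handed in; nothing more can be done
None
```

I pressed the release key and stopped the pack with the other fingertip about 36 mm out; it was standing still against that finger, key still held down, when I handed the job in at about 6 s.

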